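Top up the bottle carrier and draw out its telescopic handle

ROBOT

A 6-joint arm with a two-finger parallel gripper is mounted at the origin on the work surface. World frame = base frame: x ahead of the robot, y to its left, z up, the work surface at z = 0. Lengths are in m, angles in rad, forces in N, time in s.
With the tool pointing down it reaches from about 0.325 to 0.85 m from the base axis. Payload 4.4 kg.
Tool frame: the origin (TCP) lies midway between the tips of the shut fingers; the grasp point (between the pads) lies 19 mm behind it; z points along the fingers, y is the line along which they close (so a half turn about z gives the same grasp; the last joint's range is limited). The gripper opens to 94 mm and grips with 3 to 60 N. Pads are 16 mm wide; open, the fingers measure 119 mm over their backs; the gripper's body (75 mm by 177 mm) begins 78 mm behind the grasp point.
Start: joints at [1.063, 0.207, 1.542, -0, 1.393, -0.15], TCP at [0.201, 0.539, 0.205] pointing down, gripper open.
Joint ranges: [-2.73, 2.73], [-0.86, 2.22], [0.23, 2.46], [-1.11, 4.25], [0.08, 2.63], [-2.82, 2.82]. Speed limits (rad/s): [2.79, 2.79, 3.14, 3.14, 3.14, 3.14].

INTERFACE

Orientations are given as a rotation vector (axis times angle).
In Python, from station import ctrl gives the robot as it stands. The module is installed in compiled form; this text tells all that it offers.
- The arm moves only by the tool servo_tool, never from a script. Its argument "motion" is a list of rows, each an object with "linear": the shift along the world's x, y, z in mm, a list of three; "spin": the turn about the world's z in degrees. A call has 1 to 20 rows; each row shifts and turns the commanded pose from where the row before left it; what a row does not reach is not made up. A row lasts 1/8 s, in which the tool goes at most 62.5 mm and 10.7 degrees, less where a joint would pass 70% of its speed; a pose out of reach is approached as far as the arm can. A call is refused whole if a number of a shift passes 62.5 or a number of a turn 10.7, either way. A call with a gripper value outside its range is refused whole. "hand" is the gripper command: -1 is fully open, 1 is shut, values between are in proportion, set as the call begins (left out, the last holds). The fingers move at their own pace and stop on an object; "newtons" is the grip in N (left out, the last holds). Time passes only in rows, so rows that do not move let the fingers close. It gives the time, the measured TCP pose, the force, the opening and the grip force at its end, in the units of the state.
- ctrl.observe(): the state, without advancing time (a new reading comes with each control period).
- ctrl.grab_frame(name): name is "side" or "top" or "wrist"; returns a dict with "frame" (384x512x3 uint8, blue, green, red), "fx", "fy", "cx", "cy" (pixels), "R" (3x3) and "t" (3): a world point X has camera coordinates R X + t; the wrist camera has in their place "mount" (4x4, takes a point from camera to tool coordinates, whose origin is the TCP and whose axes are the flange's). Camera axes: x right, y down, z forward; pixel columns grow to the right and rows downward; lengths in m; the calibration is good to about 2 mm. A picture is of the moment at which its call begins: read the wrist's pose just before it. There is no depth.
- ctrl.job_done(): hands the job in; it is judged then, once.
The state is a dict: "clock": time; "joint_positions": joint angles; "dq": joint speeds; "joint_efforts": joint torques, N m; "eef_pos": TCP position; "ee_rot": TCP orientation; "force": force on the tool from outside, world axes, zero at the start; "torque": the same for the moment, N m; "gripper_width": opening from 0.0 (shut) to 1.0 (fully open); "finger_force": force on a finger pad.
Only numpy, scipy, OpenCV 4.12 (cv2) and the standard library are available. Lean on these libraries where they do the work, as an engineer would, in place of code of your own. Each camera call takes 0.05 s, during which the arm holds its last target. There are 200 camera calls.

TASK

Stand the two spare sauce bottles from the table upright in the two empty cells of the bottle carrier. Then grip the carrier's handle in the middle so that its telescope button is squeezed in, pull it straight up past the first stop to the second stop, and finish holding it there, still gripped with the button in. Leave the bottles already in the carrier and everything else on the table where they are.

Things in the scene. Friction and masses are not known exactly. Their poses are not given: they have to be found in the camera images.
- bottle0: amber sauce bottle, one of six alike: body 54 mm across up to 82 mm, shoulder, then a white upright cap 28 mm across from 103 to 148 mm (the top), to be gripped by the cap; 0.15 to 0.31 kg; origin at the centre of its underside, z up. Starts in a cell of the carrier; stays there.
- bottle1: amber sauce bottle, one of six alike: body 54 mm across up to 82 mm, shoulder, then a white upright cap 28 mm across from 103 to 148 mm (the top), to be gripped by the cap; 0.15 to 0.31 kg; origin at the centre of its underside, z up. Starts in a cell of the carrier; stays there.
- bottle2: amber sauce bottle, one of six alike: body 54 mm across up to 82 mm, shoulder, then a white upright cap 28 mm across from 103 to 148 mm (the top), to be gripped by the cap; 0.15 to 0.31 kg; origin at the centre of its underside, z up. Starts in a cell of the carrier; stays there.
- bottle3: amber sauce bottle, one of six alike: body 54 mm across up to 82 mm, shoulder, then a white upright cap 28 mm across from 103 to 148 mm (the top), to be gripped by the cap; 0.15 to 0.31 kg; origin at the centre of its underside, z up. Starts in a cell of the carrier; stays there.
- bottle4: amber sauce bottle, one of six alike: body 54 mm across up to 82 mm, shoulder, then a white upright cap 28 mm across from 103 to 148 mm (the top), to be gripped by the cap; 0.15 to 0.31 kg; origin at the centre of its underside, z up. A spare: starts standing on the table beside the carrier.
- bottle5: amber sauce bottle, one of six alike: body 54 mm across up to 82 mm, shoulder, then a white upright cap 28 mm across from 103 to 148 mm (the top), to be gripped by the cap; 0.15 to 0.31 kg; origin at the centre of its underside, z up. A spare: starts standing on the table beside the carrier.
- carrier: tan bottle crate screwed to the table, yaw varies: 2 (x) by 3 (y) square cells, 66 mm inside, 70 mm pitch, walls 4 mm, 75 mm high; outside 150 x 220 mm. Origin: underside of the cell block's centre, x towards the handle, whose bar runs along y, 130 mm from the origin along x. Four cells hold a bottle, two are empty; which ones varies.
- cell0 (a point): centre of the floor of cell 0, 8 mm above the table (carrier frame x -35, y -70 mm); a bottle that stands in it has its origin here
- cell1 (a point): centre of the floor of cell 1, 8 mm above the table (carrier frame x -35, y 0 mm); a bottle that stands in it has its origin here
- cell2 (a point): centre of the floor of cell 2, 8 mm above the table (carrier frame x -35, y 70 mm); a bottle that stands in it has its origin here
- cell3 (a point): centre of the floor of cell 3, 8 mm above the table (carrier frame x 35, y -70 mm); a bottle that stands in it has its origin here
- cell4 (a point): centre of the floor of cell 4, 8 mm above the table (carrier frame x 35, y 0 mm); a bottle that stands in it has its origin here
- cell5 (a point): centre of the floor of cell 5, 8 mm above the table (carrier frame x 35, y 70 mm); a bottle that stands in it has its origin here
- grip_bar (a point): centre of the handle's black crossbar, axes as the carrier's; 150 mm above the table when home. Bar 30 mm thick (x), 156 long (y), 28 high, on two rods 124 mm apart that slide straight up out of fixed tubes (collars end 20 mm below the bar's centre); clear under its middle. Pinch it at the middle from above, fingers closing along the carrier's x: one finger squeezes the button in.
- button_face (a point): centre of the outer face of the grey telescope button in the middle of the bar's +x side (away from the bottles); rides with the bar. 34 mm long (y), 18 mm high, stands 8 mm proud; bar with button 38 mm thick, 30 mm when squeezed flush. Springs back when let go.
- button (a joint): telescope button: 0 out, 0.008 m fully in (flush); 2 N starts it, 6 N holds it fully in. The catch is free beyond 0.005 m; with less it locks the handle at each stop. Keep it squeezed: grip with 10 to 40 N.
- handle (a joint): how far the handle is pulled up: 0 home, first stop 0.050 m, second stop 0.100 m (travel ends at 0.103 m). With the button squeezed it slides past the first stop; lifting takes 3 to 6 N. Let go between stops it may stay or sink; with the button out the catch drops into the next stop it meets.
- wide_jar: wide amber jar with a flat white lid, 76 mm across, 85 mm tall; bystander, stays where it is; origin at its underside
- low_tin: low metal tin, 72 mm across, 50 mm tall; bystander, stays where it is; origin at its underside
- mug: white ceramic mug, 80 mm across, 90 mm tall; bystander, stays where it is; origin at its underside
- big_can: large food can, 90 mm across, 110 mm tall; bystander, stays where it is; origin at its underside
- ladle: steel serving spoon, 220 mm long, lying; bystander, stays where it is; origin at its underside (middle of its length)
- shaker: small steel salt shaker, 44 mm across, 78 mm tall; bystander, stays where it is; origin at its underside
Not all that is in view belongs to the job. Leave any green look-alike of the bottle4 alone.

How it is judged:
On the way, in this order (a step that is already met when the one before it is completed fails the run):
1. both spare bottles stand released in the empty cells, the handle still home ((horizontal distance between bottle4 and cell0 below 0.013 m or horizontal distance between bottle4 and cell1 below 0.013 m or horizontal distance between bottle4 and cell2 below 0.013 m or horizontal distance between bottle4 and cell3 below 0.013 m or horizontal distance between bottle4 and cell4 below 0.013 m or horizontal distance between bottle4 and cell5 below 0.013 m) and height (world z) of each of bottle4, bottle5 below 0.016 m and angle between each of bottle4, bottle5's own z axis and vertical below 0.12 rad and (horizontal distance between bottle5 and cell0 below 0.013 m or horizontal distance between bottle5 and cell1 below 0.013 m or horizontal distance between bottle5 and cell2 below 0.013 m or horizontal distance between bottle5 and cell3 below 0.013 m or horizontal distance between bottle5 and cell4 below 0.013 m or horizontal distance between bottle5 and cell5 below 0.013 m) and contact force between the fingers and bottle4 below 0.2 N and contact force between the fingers and bottle5 below 0.2 N and value of joint handle below 0.02 m), for 0.2 s.
2. the telescope button is squeezed in while the handle is still below the first stop (value of joint button above 0.005 m and value of joint handle below 0.04 m), for 0.05 s.
At the end, for the whole second after the job is handed in: Both spare bottles stand upright (within 0.12 rad) on the floor of a cell, within 13 mm of its centre; the handle is held still at its second stop (pulled up more than 94 mm) by the gripper, with the button squeezed in more than 5 mm so that the catch does not carry it ((horizontal distance between bottle4 and cell0 below 0.013 m or horizontal distance between bottle4 and cell1 below 0.013 m or horizontal distance between bottle4 and cell2 below 0.013 m or horizontal distance between bottle4 and cell3 below 0.013 m or horizontal distance between bottle4 and cell4 below 0.013 m or horizontal distance between bottle4 and cell5 below 0.013 m) and height (world z) of each of bottle4, bottle5 below 0.016 m and angle between each of bottle4, bottle5's own z axis and vertical below 0.12 rad and (horizontal distance between bottle5 and cell0 below 0.013 m or horizontal distance between bottle5 and cell1 below 0.013 m or horizontal distance between bottle5 and cell2 below 0.013 m or horizontal distance between bottle5 and cell3 below 0.013 m or horizontal distance between bottle5 and cell4 below 0.013 m or horizontal distance between bottle5 and cell5 below 0.013 m) and value of joint handle above 0.094 m and value of joint button above 0.005 m and contact force between the fingers and anything else above 2 N and velocity of joint handle between -0.01 and 0.01 m/s); the arm keeps its last pose, push and grip.
It fails at once if a bottle that was already in the carrier is taken out or shifted more than 25 mm (distance of any of bottle0, bottle1, bottle2, bottle3 from where it was at the start of the episode above 0.025 m).
It fails at once if a bystander is shifted more than 40 mm (distance of any of wide_jar, low_tin, mug, big_can, ladle, shaker from where it was at the start of the episode above 0.04 m).
It also fails if it takes over 72 s, if anything falls off the work surface, if the arm or the gripper's body presses on something with over 40 N, if the wrist force passes 120 N, or if a joint passes its speed limit or range.

## Working session

There is one attempt and no reset: what is moved stays moved. The work goes in short steps, Python scripts to look and compute and a tool call to move; the robot and the scene stay as the last step left them, time stands still between calls to the robot, and variables do not carry over. Pictures are saved under pics/ and viewed, at most 10 in all, crops included, and the job is handed in when it is done.

Besides the shell and the picture viewer there is one more tool, called after "Call:" as name([rows], argument=value, ...), one row to a line, values as JSON. servo_tool: Moves the arm, as the interface text tells. Its arguments: {"type":"object","properties":{"motion":{"type":"array"},"hand":{"type":"number"},"newtons":{"type":"number"}},"required":["motion"]}

```bash
mkdir -p pics; cat > h.py <<'E'
import numpy as np, cv2
from station import ctrl
from scipy.spatial.transform import Rotation as Ro
def grab(n):
    s=ctrl.observe(); f=ctrl.grab_frame(n); f={k:(np.array(v) if isinstance(v,(list,tuple)) else v) for k,v in f.items()}
    if n=="wrist":
        T=np.eye(4);T[:3,:3]=Ro.from_rotvec(s["ee_rot"]).as_matrix();T[:3,3]=s["eef_pos"]
        C=np.linalg.inv(T@f["mount"]); f["R"],f["t"]=C[:3,:3],C[:3,3]
    return f
def ray(f,u,v,z):
    d=f["R"].T@np.array([(u-f["cx"])/f["fx"],(v-f["cy"])/f["fy"],1]); c=-f["R"].T@f["t"]
    return (c+d*(z-c[2])/d[2])
def proj(f,X):
    p=f["R"]@np.array(X)+f["t"]; return np.array([f["fx"]*p[0]/p[2]+f["cx"],f["fy"]*p[1]/p[2]+f["cy"]])
E
python3 - <<'E'
from h import *
s=ctrl.observe(); print(s)
for n in("top","side"):
    f=grab(n); cv2.imwrite(f"pics/{n}0.png",f["frame"]); print(n,f["fx"],-f["R"].T@f["t"],f["R"].round(3).tolist())
E
```

```text
{'clock': 0.0, 'joint_positions': array([ 1.06353780e+00,  2.07409323e-01,  1.54289694e+00, -2.68739134e-05,
        1.39350360e+00, -1.50478433e-01]), 'dq': array([ 0.00021879,  0.00144479,  0.0003311 , -0.00085121, -0.00100144,
        0.00075441]), 'joint_efforts': array([ 1.03086539e-03, -3.70893753e+01, -2.81408751e+01,  6.97741751e-02,
        3.62649537e-02, -1.62645674e-04]), 'eef_pos': array([0.20044548, 0.53809285, 0.20432392]), 'ee_rot': array([-0.55733086, -3.09105713,  0.00330882]), 'force': array([ 0.18678501, -0.30958952, -0.32716556]), 'torque': array([-0.06111072,  0.00133238, -0.00143603]), 'finger_force': 0.0, 'gripper_width': 0.9987537984378559}
top 382.17127563153156 [0.30064529 0.01300504 1.3560466 ] [[0.027, -1.0, -0.004], [-0.986, -0.026, -0.165], [0.165, 0.008, -0.986]]
side 346.4684527263704 [ 0.20791918 -0.75301643  0.69583939] [[0.922, -0.387, 0.003], [-0.215, -0.519, -0.828], [0.322, 0.762, -0.561]]
```

View pics/top0.png

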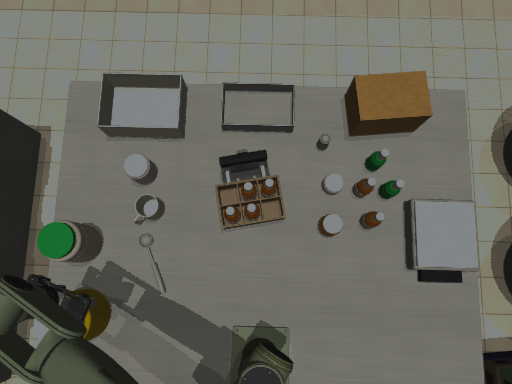

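View pics/side0.png

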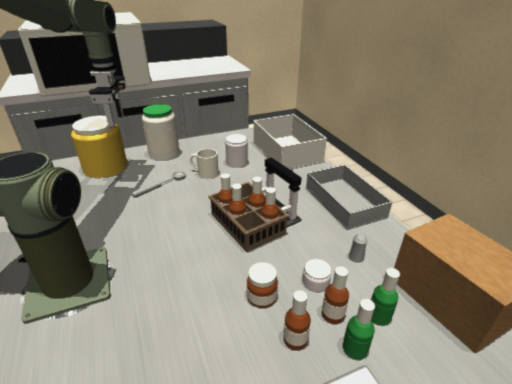

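The top view shows the spare caps at about (371,180) and (380,216), with the green look-alikes at (385,153) and (400,183). The carrier is near (250,203) and its bar near (243,157). The empty cells are upper-left and lower-right in the image. The side view agrees.

```bash
cat > m.py <<'E'
from h import *
def caps(f,lo=150,amin=15,amax=300):
    hsv=cv2.cvtColor(f["frame"],cv2.COLOR_BGR2HSV)
    m=((hsv[...,2]>lo)&(hsv[...,1]<40)).astype(np.uint8)
    n,l,st,c=cv2.connectedComponentsWithStats(m)
    return [(c[i],st[i]) for i in range(1,n) if amin<st[i][4]<amax]
E
python3 - <<'E'
from m import *
f=grab("top")
for lo in(175,195):
  print(lo)
  for c,s in caps(f,lo):
    if 210<c[0]<415 and 140<c[1]<240: print(c.round(1),s[2:5],ray(f,*c,.14).round(3))
g=grab("side")
for c,s in caps(g,175,30,900):
    if 200<c[0]<420 and 160<c[1]<340: print("side",c.round(1),s.tolist())
hsv=cv2.cvtColor(f["frame"],cv2.COLOR_BGR2HSV)
roi=f["frame"][140:240,200:300]; 
dk=(roi.max(2)<40).astype(np.uint8); n,l,st,c=cv2.connectedComponentsWithStats(dk)
for i in range(1,n):
    if st[i][4]>60:
        r=cv2.minAreaRect(np.argwhere(l==i)[:,::-1].astype(np.float32)); b=cv2.boxPoints(r)+[200,140]; print("dark",st[i][4],r[0][0]+200,r[0][1]+140,r[1],r[2]); print([ray(f,*p,.164).round(3).tolist() for p in b])
big=cv2.resize(f["frame"][130:250,205:425],None,fx=3.6,fy=3.6,interpolation=cv2.INTER_CUBIC); cv2.imwrite("pics/topc.png",big)
E
```

```text
175
195
side [346.4 196. ] [322, 180, 51, 33, 762]
dark 708 243.44800186157227 161.4640007019043 (18.782974243164062, 47.046871185302734) 79.69515228271484
[[0.641, 0.149, 0.164], [0.673, 0.0, 0.164], [0.611, -0.012, 0.164], [0.58, 0.136, 0.164]]
```

View pics/topc.png

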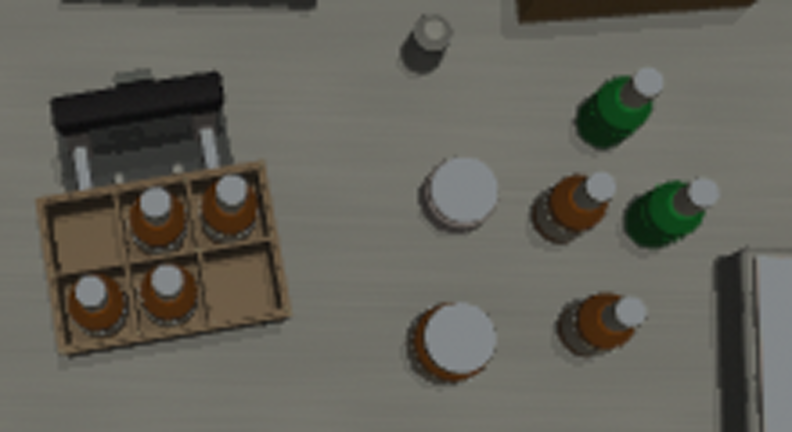

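The crop shows spare caps at crop (600,187) and (630,311), which is image (371.7,181.9) and (380,216.4). The empty cells are upper-left (cell5) and lower-right (cell0). Next I threshold the cap discs properly.

```bash
python3 - <<'E'
from m import *
f=grab("top"); F=cv2.resize(f["frame"],None,fx=4,fy=4,interpolation=cv2.INTER_CUBIC)
hsv=cv2.cvtColor(F,cv2.COLOR_BGR2HSV); print([f["frame"][int(b),int(a)].tolist() for a,b in((371.7,181.9),(248,186.4),(340,200))])
m=((hsv[...,2]>135)&(hsv[...,1]<60)).astype(np.uint8)
n,l,st,c=cv2.connectedComponentsWithStats(m)
P=[]
for i in range(1,n):
    u,v=(c[i]+.5)/4-.5
    if 210<u<415 and 140<v<240 and 300<st[i][4]<2500: print((u.round(1),v.round(1)),st[i][2:5],ray(f,u,v,.148).round(4)[:2])
# carrier outline corners at rim z=.075 (crop px)
for a,b in((38,198),(263,163),(290,318),(66,355)): print("rim",ray(f,205+a/3.6,130+b/3.6,.075).round(3)[:2])
# bar top face
for a,b in((52,97),(220,72),(223,103),(57,134)): print("bar",ray(f,205+a/3.6,130+b/3.6,.164).round(3)[:2])
E
```

```text
[[136, 134, 129], [136, 133, 129], [104, 112, 112]]
(np.float64(384.9), np.float64(152.0)) [ 24  24 479] [ 0.6742 -0.3924]
(np.float64(371.6), np.float64(181.1)) [ 28  24 509] [ 0.5756 -0.3466]
(np.float64(268.9), np.float64(182.0)) [ 28  24 499] [ 0.564  -0.0153]
(np.float64(400.0), np.float64(183.0)) [ 25  24 505] [ 0.5719 -0.4382]
(np.float64(247.7), np.float64(185.8)) [ 28  25 536] [0.5499 0.0529]
(np.float64(251.0), np.float64(207.2)) [ 25  28 547] [0.4804 0.04  ]
(np.float64(229.7), np.float64(210.4)) [ 28  28 590] [0.4684 0.1079]
(np.float64(379.9), np.float64(216.0)) [ 29  24 509] [ 0.4628 -0.3703]
rim [0.565 0.165]
rim [ 0.604 -0.048]
rim [ 0.456 -0.076]
rim [0.416 0.133]
bar [0.639 0.146]
bar [ 0.666 -0.004]
bar [ 0.637 -0.007]
bar [0.605 0.14 ]
```

Call:
servo_tool([
  {"linear": [0, 0, 62], "spin": 0},
  {"linear": [0, 0, 62], "spin": 0},
  {"linear": [17.8, -49.6, 0], "spin": -3.3},
  {"linear": [17.8, -49.6, 0], "spin": -3.3},
  {"linear": [17.8, -49.6, 0], "spin": -3.3},
  {"linear": [17.8, -49.6, 0], "spin": -3.3},
  {"linear": [17.8, -49.6, 0], "spin": -3.3},
  {"linear": [17.8, -49.6, 0], "spin": -3.3},
  {"linear": [17.8, -49.6, 0], "spin": -3.3},
  {"linear": [17.8, -49.6, 0], "spin": -3.3},
  {"linear": [17.8, -49.6, 0], "spin": -3.3},
  {"linear": [17.8, -49.6, 0], "spin": -3.3},
  {"linear": [17.8, -49.6, 0], "spin": -3.3},
  {"linear": [17.8, -49.6, 0], "spin": -3.3},
  {"linear": [17.8, -49.6, 0], "spin": -3.3},
  {"linear": [17.8, -49.6, 0], "spin": -3.3},
  {"linear": [17.8, -49.6, 0], "spin": -3.3},
  {"linear": [17.8, -49.6, 0], "spin": -3.3},
  {"linear": [17.8, -49.6, 0], "spin": -3.3},
  {"linear": [17.8, -49.6, 0], "spin": -3.3},
], hand=-1, newtons=15)

```text
clock: 2.75
eef_pos: [0.5216, -0.3557, 0.3292]
ee_rot: [-2.019, -2.407, -0.0]
force: [-0.2, 0.6, -0.4]
gripper_width: 0.997
finger_force: 0.0
```

Call:
servo_tool([
  {"linear": [0, 0, 0], "spin": 0},
  {"linear": [0, 0, 0], "spin": 0},
])

```text
clock: 3.0
eef_pos: [0.521, -0.3535, 0.3289]
ee_rot: [-2.015, -2.408, -0.001]
force: [-0.9, 0.0, 0.1]
gripper_width: 0.999
finger_force: 0.0
```

```bash
cat > w.py <<'E'
import sys
from m import *
f=grab("wrist"); cv2.imwrite(f"pics/{sys.argv[1]}.png",f["frame"]); s=ctrl.observe()
R=Ro.from_rotvec(s["ee_rot"]).as_matrix(); print(s["eef_pos"].round(4),"closing deg",np.degrees(np.arctan2(R[1,1],R[0,1])).round(2),"zdir",R[:,2].round(3), "q6",s["joint_positions"][5].round(2))
print("cam",(-f["R"].T@f["t"]).round(3),f["fx"])
for X in [(.5756,-.3466,.148),(.4628,-.3703,.148),(.5719,-.4382,.148),(.513,.045,.075)]: print("pred",proj(f,X).round(0))
hsv=cv2.cvtColor(f["frame"],cv2.COLOR_BGR2HSV)
m=((hsv[...,2]>int(sys.argv[2]))&(hsv[...,1]<45)).astype(np.uint8)
n,l,st,c=cv2.connectedComponentsWithStats(m)
for i in range(1,n):
    if 250<st[i][4]<20000:
        (u,v),r=cv2.minEnclosingCircle(np.argwhere(l==i)[:,::-1].astype(np.float32)); print(c[i].round(1),"mec",round(u,1),round(v,1),round(r,1),st[i].tolist(),"xy148",ray(f,*c[i],.148).round(4)[:2])
E
python3 w.py w0 135
```

```text
[ 0.5211 -0.353   0.3296] closing deg 10.21 zdir [-0.     0.001 -1.   ] q6 -0.91
cam [ 0.507 -0.272  0.508] 326.56586099830355
pred [303. 173.]
pred [202. 176.]
pred [284. 245.]
pred [ 317. -228.]
[197.7  54.3] mec 196.5 52.0 23.4 [184, 29, 33, 47, 729] xy148 [ 0.4418 -0.2436]
[254.4 120.9] mec 252.5 123.3 16.7 [242, 107, 25, 31, 332] xy148 [ 0.5107 -0.2991]
[105.7 263.5] mec 111.1 272.4 43.3 [88, 233, 54, 77, 1863] xy148 [ 0.3612 -0.5011]
[198.4 289.5] mec 195.0 289.5 59.4 [144, 245, 103, 76, 5221] xy148 [ 0.4782 -0.5171]
[190.8 361.4] mec 176.5 357.0 51.5 [125, 357, 104, 14, 781] xy148 [ 0.4824 -0.6299]
[348.1 365.7] mec 324.0 368.0 74.8 [250, 357, 149, 27, 1750] xy148 [ 0.6945 -0.5989]
```

View pics/w0.png

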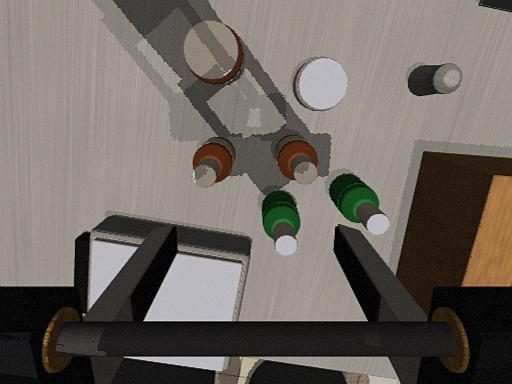

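The wrist view shows the spare caps at (304,175) and (204,176), within about 2 px of the predictions, so those positions hold. The green ones are at (285,243) and (377,223). Gripping the first spare, the one further out in x.

Call:
servo_tool([
  {"linear": [27, 3, -30], "spin": 0.4},
  {"linear": [28, 2.5, -50], "spin": 0},
  {"linear": [0, 0, -50], "spin": 0},
  {"linear": [0, 0, -40], "spin": 0},
  {"linear": [0, 0, -30], "spin": 0},
  {"linear": [0, 0, -19], "spin": 0},
  {"linear": [0, 0, 0], "spin": 0},
  {"linear": [0, 0, 0], "spin": 0},
])

```text
clock: 4.05
eef_pos: [0.5773, -0.349, 0.1126]
ee_rot: [2.005, 2.414, 0.0]
force: [0.6, -0.2, 0.2]
gripper_width: 0.999
finger_force: 0.0
```

Call:
servo_tool([
  {"linear": [0, 0, 0], "spin": 0},
  {"linear": [0, 0, 0], "spin": 0},
  {"linear": [0, 0, 0], "spin": 0},
  {"linear": [0, 0, 0], "spin": 0},
  {"linear": [0, 0, 0], "spin": 0},
  {"linear": [0, 0, 0], "spin": 0},
], hand=1, newtons=20)

```text
clock: 4.8
eef_pos: [0.5762, -0.3485, 0.1103]
ee_rot: [-2.008, -2.416, 0.0]
force: [1.2, 0.6, 0.2]
gripper_width: 0.399
finger_force: 0.0
```

Call:
servo_tool([
  {"linear": [0, 0, 0], "spin": 0},
  {"linear": [0, 0, 0], "spin": 0},
  {"linear": [0, 0, 0], "spin": 0},
  {"linear": [0, 0, 0], "spin": 0},
])

```text
clock: 5.3
eef_pos: [0.5763, -0.3484, 0.1103]
ee_rot: [-2.008, -2.416, -0.0]
force: [0.8, -0.4, -1.7]
gripper_width: 0.294
finger_force: 20.0
```

Call:
servo_tool([
  {"linear": [0, 0, 15], "spin": 0},
  {"linear": [0, 0, 30], "spin": 0},
  {"linear": [0, 0, 50], "spin": 0},
  {"linear": [0, 0, 50], "spin": 0},
  {"linear": [0, 0, 50], "spin": 0},
  {"linear": [0, 0, 0], "spin": 0},
  {"linear": [0, 0, 0], "spin": 0},
])

```text
clock: 6.18
eef_pos: [0.5756, -0.3481, 0.3044]
ee_rot: [-2.007, -2.415, 0.0]
force: [-0.5, -0.1, -2.4]
gripper_width: 0.294
finger_force: 20.0
```

Call:
servo_tool([
  {"linear": [-8.6, 30, 0], "spin": 0},
  {"linear": [-10, 40, 0], "spin": 0},
  {"linear": [-12, 48, 0], "spin": 0},
  {"linear": [-12, 48, 0], "spin": 0},
  {"linear": [-12, 48, 0], "spin": 0},
  {"linear": [-12, 48, 0], "spin": 0},
  {"linear": [-12, 40, 0], "spin": 0},
  {"linear": [-5, 16, 0], "spin": 0},
  {"linear": [0, 0, 0], "spin": 0},
  {"linear": [0, 0, 0], "spin": 0},
  {"linear": [0, 0, 0], "spin": 0},
])

```text
clock: 7.55
eef_pos: [0.4929, -0.0318, 0.3051]
ee_rot: [-2.01, -2.414, 0.001]
force: [0.3, -0.0, -3.3]
gripper_width: 0.293
finger_force: 20.0
```

```bash
python3 w.py w1 135
```

```text
[ 0.4929 -0.0316  0.3052] closing deg 10.46 zdir [-0. -0. -1.] q6 -0.42
cam [0.478 0.05  0.484] 326.56586099830355
pred [273. 411.]
pred [187. 412.]
pred [257. 459.]
pred [283. 104.]
[154.5  30.6] mec 123.5 44.5 108.1 [25, 0, 198, 90, 9133] xy148 [0.375  0.0887]
[257.2  26.6] mec 257.0 26.8 16.3 [243, 11, 30, 33, 760] xy148 [0.4691 0.1096]
[368.8  46.9] mec 368.9 47.0 17.6 [352, 41, 35, 12, 381] xy148 [0.5765 0.1117]
[397.9  97.9] mec 404.0 99.0 45.4 [386, 54, 25, 91, 1137] xy148 [0.6179 0.072 ]
[257.  103.3] mec 256.9 103.8 14.1 [243, 90, 28, 28, 586] xy148 [0.4816 0.0414]
[329.1 104.3] mec 329.4 104.6 14.4 [315, 91, 29, 28, 622] xy148 [0.5524 0.0535]
[207.5 127.8] mec 210.5 127.0 31.2 [186, 96, 38, 63, 1355] xy148 [0.4367 0.0086]
[359.9 150.2] mec 360.4 150.5 16.0 [345, 146, 32, 10, 298] xy148 [0.595  0.0147]
[326.  173.1] mec 325.4 173.4 12.9 [314, 161, 25, 26, 461] xy148 [ 0.5664 -0.0154]
[254.6 289.6] mec 255.5 287.6 45.9 [223, 242, 66, 79, 3180] xy148 [ 0.518  -0.1678]
[ 55.5 369.9] mec 55.0 370.0 39.2 [18, 357, 75, 27, 1855] xy148 [ 0.2883 -0.3306]
[256.  369.2] mec 255.5 376.7 45.9 [210, 357, 92, 27, 1697] xy148 [ 0.541  -0.2823]
```

View pics/w1.png

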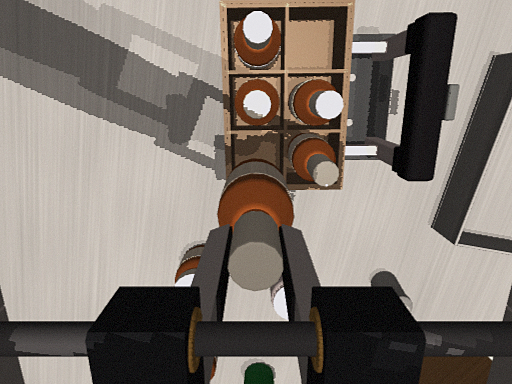

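The wrist view has the carrier with cell0 partly hidden behind the held bottle. The wall junctions are at about (286,71) and (285,129), and the near right corner is at (343,189). Casting these onto the rim height to fix the carrier pose.

```bash
python3 - <<'E'
from h import *
f=grab("wrist")
c=[(286,71,0,35),(284.5,129,0,-35),(343,189,75,-110),(349.5,71,73,35),(345,129,73,-35),(225,73,-73,35)]
A=[];B=[]
W=[];L=[]
for u,v,x,y in c:
    p=ray(f,u,v,.075)[:2]; W.append(p);L.append((x/1e3,y/1e3))
W,L=np.array(W),np.array(L)
for X,x,y in [((.4816,.0414),-35,0),((.5524,.0535),35,0),((.5664,-.0154),35,-70),((.4691,.1096),-35,70)]:
    p=proj(f,(*X,.148)); q=ray(f,*p,.156)[:2]; W=np.vstack([W,q]);L=np.vstack([L,(x/1e3,y/1e3)])
for s in(slice(0,6),slice(6,10)):
    w,l=W[s],L[s]; w0,l0=w.mean(0),l.mean(0); a,b=(l-l0).T,(w-w0).T
    th=np.arctan2((a[0]*b[1]-a[1]*b[0]).sum(),(a*b).sum()); R=np.array([[np.cos(th),-np.sin(th)],[np.sin(th),np.cos(th)]])
    t=w0-R@l0; print(np.degrees(th),t.round(4),"res mm",((l@R.T+t-w)*1e3).round(1).tolist())
    for k,q in dict(cell0=(-.035,-.07),cell5=(.035,.07),bar=(.13,0)).items(): print(k,(t+R@q).round(4))
# held bottle: underside/shoulder check: cap centre at z TCP+.019
E
```

```text
11.329915323077106 [0.5167 0.0481] res mm [[0.6, 0.2], [2.1, -2.0], [-0.8, 1.0], [-1.4, 0.9], [0.0, -1.3], [-0.6, 1.2]]
cell0 [ 0.4961 -0.0274]
cell5 [0.5373 0.1236]
bar [0.6442 0.0736]
11.05671642472653 [0.5164 0.0473] res mm [[0.6, -1.0], [0.2, 0.6], [-0.1, -0.8], [-0.6, 1.1]]
cell0 [ 0.4955 -0.0281]
cell5 [0.5374 0.1228]
bar [0.644  0.0723]
```

Call:
servo_tool([
  {"linear": [2, 3, -20], "spin": 0.5},
  {"linear": [0, 0, -40], "spin": 0},
  {"linear": [0, 0, -35], "spin": 0},
  {"linear": [0, 0, -15], "spin": 0},
  {"linear": [0, 0, -10], "spin": 0},
  {"linear": [0, 0, -10], "spin": 0},
  {"linear": [0, 0, 0], "spin": 0},
  {"linear": [0, 0, 0], "spin": 0},
])

```text
clock: 8.65
eef_pos: [0.4953, -0.0276, 0.1763]
ee_rot: [1.996, 2.424, 0.001]
force: [-0.1, 0.4, -2.8]
gripper_width: 0.293
finger_force: 20.0
```

Call:
servo_tool([
  {"linear": [0, 0, -15], "spin": 0},
  {"linear": [0, 0, -15], "spin": 0},
  {"linear": [0, 0, -12], "spin": 0},
  {"linear": [0, 0, -8], "spin": 0},
  {"linear": [0, 0, -4], "spin": 0},
  {"linear": [0, 0, -3], "spin": 0},
  {"linear": [0, 0, 0], "spin": 0},
  {"linear": [0, 0, 0], "spin": 0},
])

```text
clock: 9.65
eef_pos: [0.4949, -0.0276, 0.1188]
ee_rot: [1.997, 2.425, 0.0]
force: [0.5, -0.4, -1.5]
gripper_width: 0.29
finger_force: 20.0
```

Call:
servo_tool([
  {"linear": [0, 0, -0.5], "spin": 0},
  {"linear": [0, 0, 0], "spin": 0},
  {"linear": [0, 0, 0], "spin": 0},
  {"linear": [0, 0, 0], "spin": 0},
], hand=0.04)

```text
clock: 10.15
eef_pos: [0.4948, -0.0275, 0.1181]
ee_rot: [1.997, 2.425, 0.0]
force: [0.3, 0.0, -1.2]
gripper_width: 0.482
finger_force: 0.0
```

Call:
servo_tool([
  {"linear": [0, 0, 15], "spin": 0},
  {"linear": [0, 0, 30], "spin": 0},
  {"linear": [0, 0, 50], "spin": 0},
  {"linear": [0, 0, 50], "spin": 0},
  {"linear": [0, 0, 40], "spin": 0},
  {"linear": [0, 0, 0], "spin": 0},
])

```text
clock: 10.9
eef_pos: [0.4971, -0.028, 0.3084]
ee_rot: [1.991, 2.418, 0.007]
force: [-0.0, -0.0, 0.5]
gripper_width: 0.479
finger_force: 0.0
```

```bash
python3 - <<'E'
from m import *
f=grab("top"); cv2.imwrite("pics/t2.png",f["frame"]); cv2.imwrite("pics/t2c.png",cv2.resize(f["frame"][130:250,205:425],None,fx=3.6,fy=3.6,interpolation=cv2.INTER_CUBIC))
s=ctrl.observe(); print(s["eef_pos"],s["gripper_width"],s["finger_force"],s["force"])
E
python3 w.py w2 135
```

```text
[ 0.49565839 -0.0277281   0.30541502] 0.48010729541253067 0.0 [ 1.04643135  0.6559797  -0.10197157]
[ 0.4946 -0.0275  0.3033] closing deg 11.06 zdir [ 0.001 -0.    -1.   ] q6 -0.42
cam [0.479 0.054 0.484] 326.56586099830355
pred [267. 412.]
pred [181. 413.]
pred [251. 460.]
pred [279. 106.]
[254.3  30.4] mec 254.0 30.4 15.9 [240, 15, 30, 32, 749] xy148 [0.4691 0.1095]
[365.3  51. ] mec 365.5 52.0 18.0 [348, 46, 36, 11, 377] xy148 [0.5765 0.1125]
[393.9 102.2] mec 398.0 103.0 44.6 [382, 59, 24, 89, 1069] xy148 [0.6181 0.0725]
[254.  105.3] mec 253.7 106.6 13.9 [240, 93, 28, 28, 488] xy148 [0.4819 0.0428]
[204.9 127.7] mec 208.5 126.5 31.7 [184, 95, 37, 64, 1356] xy148 [0.4371 0.0115]
[325.1 108.4] mec 325.4 108.6 14.4 [312, 95, 28, 28, 614] xy148 [0.5523 0.0535]
[355.9 153.2] mec 356.0 153.5 16.4 [340, 149, 33, 10, 298] xy148 [0.5952 0.0157]
[253.1 176.1] mec 254.2 175.1 12.4 [242, 163, 24, 25, 280] xy148 [ 0.4949 -0.0288]
[322.2 176.9] mec 321.4 177.2 12.8 [310, 165, 24, 25, 401] xy148 [ 0.5671 -0.0156]
[ 35.7 369.9] mec 35.5 370.0 21.8 [18, 357, 36, 27, 789] xy148 [ 0.2706 -0.333 ]
[254.5 369.1] mec 251.5 370.0 50.2 [203, 357, 98, 27, 1848] xy148 [ 0.5454 -0.2789]
```

View pics/w2.png

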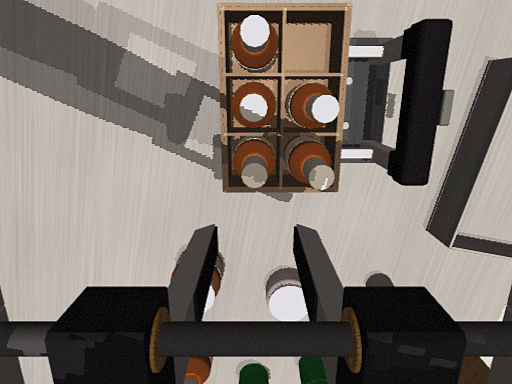

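The wrist view confirms the first spare stands upright in cell0, cap at (254,172). Now the second spare.

Call:
servo_tool([
  {"linear": [-2.6, -30, 0], "spin": 0},
  {"linear": [-4, -45, 0], "spin": 0},
  {"linear": [-4, -50, 0], "spin": 0},
  {"linear": [-4, -50, 0], "spin": 0},
  {"linear": [-4, -50, 0], "spin": 0},
  {"linear": [-4, -50, 0], "spin": 0},
  {"linear": [-4, -45, 0], "spin": 0},
  {"linear": [-4, -23.5, -20], "spin": 0},
  {"linear": [0, 0, -40], "spin": 0},
  {"linear": [0, 0, -40], "spin": 0},
  {"linear": [0, 0, -40], "spin": 0},
  {"linear": [0, 0, -33], "spin": 0},
  {"linear": [0, 0, -20], "spin": 0},
  {"linear": [0, 0, 0], "spin": 0},
  {"linear": [0, 0, 0], "spin": 0},
], hand=-1)

```text
clock: 12.88
eef_pos: [0.464, -0.3703, 0.1096]
ee_rot: [-1.996, -2.425, -0.0]
force: [0.3, 0.3, 0.7]
gripper_width: 0.998
finger_force: 0.0
```

Call:
servo_tool([
  {"linear": [0, 0, 0], "spin": 0},
  {"linear": [0, 0, 0], "spin": 0},
  {"linear": [0, 0, 0], "spin": 0},
  {"linear": [0, 0, 0], "spin": 0},
  {"linear": [0, 0, 0], "spin": 0},
  {"linear": [0, 0, 0], "spin": 0},
  {"linear": [0, 0, 0], "spin": 0},
  {"linear": [0, 0, 0], "spin": 0},
  {"linear": [0, 0, 0], "spin": 0},
  {"linear": [0, 0, 0], "spin": 0},
], hand=1, newtons=20)

```text
clock: 14.12
eef_pos: [0.464, -0.371, 0.1099]
ee_rot: [-1.997, -2.425, -0.0]
force: [-0.4, 0.3, -0.4]
gripper_width: 0.291
finger_force: 20.0
```

Call:
servo_tool([
  {"linear": [0, 0, 15], "spin": 0},
  {"linear": [0, 0, 30], "spin": 0},
  {"linear": [0, 0, 50], "spin": 0},
  {"linear": [0, 0, 50], "spin": 0},
  {"linear": [0, 0, 50], "spin": 0},
  {"linear": [0, 0, 5], "spin": 0},
  {"linear": [0, 0, 0], "spin": 0},
])

```text
clock: 15.0
eef_pos: [0.4636, -0.3706, 0.3091]
ee_rot: [-1.996, -2.424, -0.0]
force: [0.7, 0.6, -2.5]
gripper_width: 0.297
finger_force: 20.0
```

Call:
servo_tool([
  {"linear": [3, 25, 0], "spin": 0},
  {"linear": [6, 40, 0], "spin": 0},
  {"linear": [7, 48, 0], "spin": 0},
  {"linear": [7, 48, 0], "spin": 0},
  {"linear": [7, 48, 0], "spin": 0},
  {"linear": [7, 48, 0], "spin": 0},
  {"linear": [7, 48, 0], "spin": 0},
  {"linear": [7, 48, 0], "spin": 0},
  {"linear": [7, 48, 0], "spin": 0},
  {"linear": [6, 40, 0], "spin": 0},
  {"linear": [5, 33, 0], "spin": 0},
  {"linear": [4, 19, 0], "spin": 0},
  {"linear": [0, 0, 0], "spin": 0},
  {"linear": [0, 0, 0], "spin": 0},
  {"linear": [0, 0, 0], "spin": 0},
])

```text
clock: 16.88
eef_pos: [0.537, 0.1208, 0.3099]
ee_rot: [1.999, 2.423, -0.001]
force: [-0.1, -0.3, -3.4]
gripper_width: 0.291
finger_force: 20.0
```

Call:
servo_tool([
  {"linear": [0, 0, -35], "spin": 0},
  {"linear": [0, 0, -40], "spin": 0},
  {"linear": [0, 0, -30], "spin": 0},
  {"linear": [0, 0, -15], "spin": 0},
  {"linear": [0, 0, -12], "spin": 0},
  {"linear": [0, 0, 0], "spin": 0},
  {"linear": [0, 0, 0], "spin": 0},
])

```text
clock: 17.75
eef_pos: [0.5381, 0.122, 0.1793]
ee_rot: [1.996, 2.424, 0.003]
force: [-0.4, 0.3, -2.4]
gripper_width: 0.295
finger_force: 20.0
```

Call:
servo_tool([
  {"linear": [0, 0, -15], "spin": 0},
  {"linear": [0, 0, -15], "spin": 0},
  {"linear": [0, 0, -14], "spin": 0},
  {"linear": [0, 0, -8], "spin": 0},
  {"linear": [0, 0, -4], "spin": 0},
  {"linear": [0, 0, -4], "spin": 0},
  {"linear": [0, 0, 0], "spin": 0},
  {"linear": [0, 0, 0], "spin": 0},
])

```text
clock: 18.75
eef_pos: [0.5373, 0.122, 0.1183]
ee_rot: [1.997, 2.425, 0.001]
force: [-0.5, -0.1, -2.7]
gripper_width: 0.293
finger_force: 20.0
```

Call:
servo_tool([
  {"linear": [0, 0, -1], "spin": 0},
  {"linear": [0, 0, 0], "spin": 0},
])

```text
clock: 19.0
eef_pos: [0.5375, 0.1219, 0.1178]
ee_rot: [1.997, 2.424, 0.001]
force: [-0.5, 0.4, 2.4]
gripper_width: 0.293
finger_force: 20.0
```

Call:
servo_tool([
  {"linear": [0, 0, 0], "spin": 0},
  {"linear": [0, 0, 0], "spin": 0},
  {"linear": [0, 0, 0], "spin": 0},
  {"linear": [0, 0, 0], "spin": 0},
], hand=0.04)

```text
clock: 19.5
eef_pos: [0.537, 0.122, 0.1169]
ee_rot: [-1.997, -2.425, 0.0]
force: [0.8, -0.0, -0.4]
gripper_width: 0.479
finger_force: 0.0
```

Call:
servo_tool([
  {"linear": [0, 0, 15], "spin": 0},
  {"linear": [0, 0, 30], "spin": 0},
  {"linear": [0, 0, 50], "spin": 0},
  {"linear": [0, 0, 50], "spin": 0},
  {"linear": [0, -30, 30], "spin": 0},
  {"linear": [0, -50, 0], "spin": 0},
  {"linear": [0, -50, 0], "spin": 0},
  {"linear": [0, 0, 0], "spin": 0},
  {"linear": [0, 0, 0], "spin": 0},
])

```text
clock: 20.62
eef_pos: [0.5371, -0.0078, 0.2927]
ee_rot: [1.997, 2.424, 0.002]
force: [0.3, 0.7, 0.5]
gripper_width: 0.478
finger_force: 0.0
```

```bash
python3 w.py w3 135
```

```text
[ 0.5371 -0.0072  0.2925] closing deg 11.1 zdir [ 0.001  0.    -1.   ] q6 -0.37
cam [0.522 0.074 0.472] 326.56586099830355
pred [234. 429.]
pred [146. 430.]
pred [220. 477.]
pred [243. 117.]
[283.1  41. ] mec 282.6 40.9 16.5 [268, 25, 31, 33, 797] xy148 [0.5379 0.1241]
[204.9  42.7] mec 204.9 42.7 16.4 [190, 27, 31, 33, 792] xy148 [0.4682 0.109 ]
[330.2  60.6] mec 330.0 60.0 18.7 [312, 55, 37, 12, 422] xy148 [0.5843 0.1162]
[206.5 121.4] mec 206.8 121.2 14.4 [193, 107, 28, 29, 588] xy148 [0.4803 0.0396]
[281.  121.2] mec 280.9 121.7 14.4 [267, 108, 29, 29, 605] xy148 [0.5514 0.0537]
[323.5 164.5] mec 324.5 165.0 17.0 [308, 160, 34, 10, 284] xy148 [0.6027 0.02  ]
[210.4 190.1] mec 210.9 189.3 13.0 [198, 178, 26, 25, 454] xy148 [ 0.4947 -0.0286]
[ 35.6 369.9] mec 35.5 370.0 21.8 [18, 357, 36, 27, 799] xy148 [ 0.3189 -0.2984]
[250.  368.8] mec 255.5 381.0 71.5 [184, 357, 144, 27, 2932] xy148 [ 0.578  -0.2462]
[475.3 367.1] mec 476.0 364.5 17.7 [460, 357, 33, 23, 595] xy148 [ 0.8499 -0.1905]
```

View pics/w3.png

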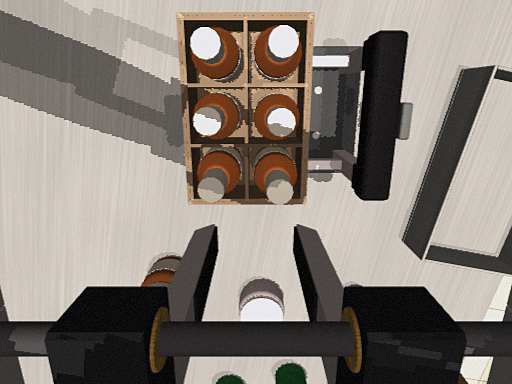

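All six cells now hold upright bottles: cell5's cap is at (283,41) and cell0's at (210,189). The bar spans (388,32) to (370,199), with the button near (405,120). Working out the bar centre from this view.

```bash
python3 - <<'E'
from h import *
f=grab("wrist"); fr=f["frame"]
dk=(fr.max(2)<45).astype(np.uint8); dk[:,:352]=0; dk[:,415:]=0; dk[205:]=0
n,l,st,c=cv2.connectedComponentsWithStats(dk); i=1+st[1:,4].argmax(); print(st[i])
for v in(50,80,100,140,165,185):
    us=np.flatnonzero(l[v]==i); print(v,us.min(),us.max(),"R@.164",ray(f,us.max()+1,v,.164)[:2].round(4))
ys,xs=np.where(l==i)
for v in(ys.min(),ys.max()+1): 
    u=xs[(ys==min(v,ys.max()))].mean(); print("end",u,v,ray(f,u,v,.164)[:2].round(4))
for v0 in range(95,146,4): print(v0,fr[v0,404:414].mean(1).round(0).tolist() if 1 else 0)
th=np.radians(11); c0=np.array([.5155,.047]);
for x,y,z in((.115,0,.164),(.145,0,.164),(.145,.078,.164),(.145,-.078,.164),(.153,0,.15)):
    p=c0+[x*np.cos(th)-y*np.sin(th),x*np.sin(th)+y*np.cos(th)]; print((x,y),p.round(4),proj(f,(*p,z)).round(1))
E
```

```text
[ 352   32   56  169 6470]
50 363 405 R@.164 [0.6436 0.1358]
80 364 401 R@.164 [0.6481 0.1114]
100 363 399 R@.164 [0.6518 0.0946]
140 359 394 R@.164 [0.6586 0.059 ]
165 353 391 R@.164 [0.6633 0.0355]
185 352 389 R@.164 [0.6675 0.0161]
end 391.0 32 [0.6263 0.147 ]
end 373.5 201 [ 0.6566 -0.0029]
95 [201.0, 206.0, 199.0, 197.0, 203.0, 207.0, 201.0, 203.0, 205.0, 203.0]
99 [202.0, 198.0, 199.0, 205.0, 207.0, 199.0, 201.0, 204.0, 199.0, 199.0]
103 [84.0, 78.0, 80.0, 95.0, 122.0, 123.0, 136.0, 183.0, 216.0, 204.0]
107 [125.0, 140.0, 134.0, 142.0, 134.0, 132.0, 130.0, 118.0, 134.0, 181.0]
111 [129.0, 144.0, 139.0, 132.0, 126.0, 132.0, 125.0, 116.0, 154.0, 213.0]
115 [136.0, 133.0, 134.0, 132.0, 130.0, 125.0, 119.0, 132.0, 193.0, 210.0]
119 [136.0, 134.0, 134.0, 131.0, 124.0, 127.0, 120.0, 153.0, 214.0, 207.0]
123 [136.0, 132.0, 131.0, 124.0, 125.0, 111.0, 124.0, 197.0, 207.0, 198.0]
127 [135.0, 132.0, 126.0, 131.0, 124.0, 116.0, 158.0, 210.0, 201.0, 204.0]
131 [135.0, 134.0, 132.0, 130.0, 121.0, 125.0, 189.0, 208.0, 205.0, 204.0]
135 [131.0, 128.0, 124.0, 128.0, 112.0, 153.0, 210.0, 205.0, 202.0, 201.0]
139 [96.0, 93.0, 89.0, 101.0, 163.0, 209.0, 210.0, 203.0, 199.0, 201.0]
143 [198.0, 204.0, 200.0, 205.0, 203.0, 203.0, 207.0, 202.0, 200.0, 203.0]
(0.115, 0) [0.6284 0.0689] [367.1 123.1]
(0.145, 0) [0.6578 0.0747] [399.4 123.2]
(0.145, 0.078) [0.643  0.1512] [411.   30.8]
(0.145, -0.078) [ 0.6727 -0.0019] [389.4 203.1]
(0.153, 0) [0.6657 0.0762] [401.6 122. ]
```

Call:
servo_tool([
  {"linear": [30, 22, 0], "spin": 0},
  {"linear": [40, 30, 0], "spin": 0},
  {"linear": [35, 27, 0], "spin": 0},
  {"linear": [0, 0, -30], "spin": 0},
  {"linear": [0, 0, -40], "spin": 0},
  {"linear": [0, 0, -35], "spin": 0},
  {"linear": [0, 0, -25], "spin": 0},
  {"linear": [0, 0, -18], "spin": 0},
  {"linear": [0, 0, -12], "spin": 0},
  {"linear": [0, 0, 0], "spin": 0},
  {"linear": [0, 0, 0], "spin": 0},
], hand=-0.5)

```text
clock: 22.1
eef_pos: [0.643, 0.071, 0.1332]
ee_rot: [1.996, 2.424, 0.002]
force: [0.3, -0.2, 0.8]
gripper_width: 0.749
finger_force: 0.0
```

Call:
servo_tool([
  {"linear": [0, 0, 0], "spin": 0},
  {"linear": [0, 0, 0], "spin": 0},
  {"linear": [0, 0, 0], "spin": 0},
  {"linear": [0, 0, 0], "spin": 0},
  {"linear": [0, 0, 0], "spin": 0},
  {"linear": [0, 0, 0], "spin": 0},
  {"linear": [0, 0, 0], "spin": 0},
], hand=1, newtons=25)

```text
clock: 22.98
eef_pos: [0.6456, 0.0714, 0.1332]
ee_rot: [1.994, 2.421, 0.009]
force: [9.2, 2.8, -1.4]
gripper_width: 0.366
finger_force: 25.0
```

Call:
servo_tool([
  {"linear": [2, 0.4, 0], "spin": 0},
  {"linear": [0, 0, 0], "spin": 0},
  {"linear": [0, 0, 0], "spin": 0},
  {"linear": [0, 0, 0], "spin": 0},
])

```text
clock: 23.48
eef_pos: [0.6455, 0.0714, 0.1329]
ee_rot: [1.995, 2.423, 0.004]
force: [5.8, 1.2, 1.4]
gripper_width: 0.371
finger_force: 25.0
```

```bash
python3 - <<'E'
from h import *
s=ctrl.observe(); R=Ro.from_rotvec(s["ee_rot"]).as_matrix(); print(s["eef_pos"].round(4),s["gripper_width"],s["finger_force"],s["force"].round(1),s["torque"].round(2)); print("closing",np.degrees(np.arctan2(R[1,1],R[0,1])),R[:,2].round(4))
f=grab("side"); p=proj(f,s["eef_pos"]).astype(int); print(p)
a=f["frame"][p[1]-60:p[1]+50,p[0]-60:p[0]+60]; a=cv2.resize(a,(480,440),interpolation=cv2.INTER_CUBIC)
g=grab("wrist"); b=g["frame"][110:384,130:380]; b=cv2.resize(b,(400,440))
b2=np.hstack([a,b])[:, :800]; b2=cv2.convertScaleAbs(cv2.LUT(b2,(255*(np.arange(256)/255)**.6).astype(np.uint8))); cv2.imwrite("pics/g4.png",cv2.resize(b2,(800,440)))
E
```

```text
[0.6455 0.0714 0.1329] 0.37056048744773723 25.00056356191635 [5.8 1.2 1.4] [ 0.15 -1.08  0.02]
closing 11.049346013295136 [ 3.8e-03  2.0e-04 -1.0e+00]
[282 175]
```

View pics/g4.png

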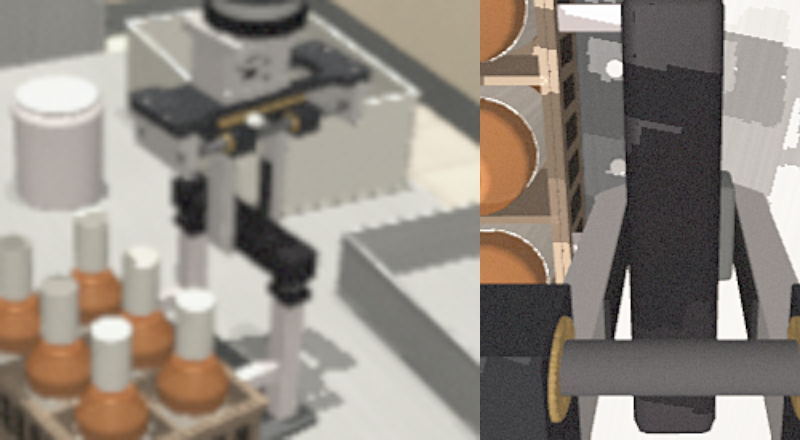

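The side view shows the pads around the middle of the bar. The wrist crop shows the grey button still partly proud at its +x side, and the width (34.9 mm) says it is about 3 mm in. I'll shift to null the side load and grip harder.

Call:
servo_tool([
  {"linear": [2, 0.4, 0], "spin": 0},
  {"linear": [1, 0.2, 0], "spin": 0},
  {"linear": [0, 0, 0], "spin": 0},
  {"linear": [0, 0, 0], "spin": 0},
], newtons=35)

```text
clock: 24.08
eef_pos: [0.6454, 0.0714, 0.1327]
ee_rot: [-1.996, -2.424, 0.005]
force: [-3.5, -0.5, 6.7]
gripper_width: 0.367
finger_force: 35.0
```

The width has stayed put under more force. A light-grip reading will tell whether the button has actually travelled.

Call:
servo_tool([
  {"linear": [-1, -0.2, 0], "spin": 0},
  {"linear": [0, 0, 0], "spin": 0},
  {"linear": [0, 0, 0], "spin": 0},
  {"linear": [0, 0, 0], "spin": 0},
  {"linear": [0, 0, 0], "spin": 0},
  {"linear": [0, 0, 0], "spin": 0},
], newtons=3)

```text
clock: 24.82
eef_pos: [0.6464, 0.0718, 0.1322]
ee_rot: [1.997, 2.425, 0.001]
force: [4.4, -0.2, 4.2]
gripper_width: 0.393
finger_force: 3.0
```

Call:
servo_tool([
  {"linear": [0, 0, 0], "spin": 0},
  {"linear": [0, 0, 0], "spin": 0},
  {"linear": [0, 0, 0], "spin": 0},
  {"linear": [0, 0, 0], "spin": 0},
  {"linear": [0, 0, 0], "spin": 0},
], newtons=30)

```text
clock: 25.45
eef_pos: [0.6454, 0.0716, 0.1321]
ee_rot: [-1.996, -2.425, 0.002]
force: [2.2, -0.5, 6.1]
gripper_width: 0.37
finger_force: 30.0
```

Light grip gives 36.9 mm and firm grip 34.8 mm, so the button stops about 3 mm in whatever the force. I'll regrip slightly higher, with the tool re-centred.

Call:
servo_tool([
  {"linear": [0, 0, 0], "spin": 0},
  {"linear": [0, 0, 0], "spin": 0},
  {"linear": [0, 0, 0], "spin": 0},
  {"linear": [0, 0, 4], "spin": 0},
  {"linear": [0, 0, 4], "spin": 0},
  {"linear": [0, 0, 0], "spin": 0},
  {"linear": [0, 0, 0], "spin": 0},
], hand=-0.2)

```text
clock: 26.32
eef_pos: [0.6459, 0.0718, 0.14]
ee_rot: [-1.997, -2.425, 0.0]
force: [0.2, 0.6, -0.2]
gripper_width: 0.598
finger_force: 0.0
```

Call:
servo_tool([
  {"linear": [0, 0, 0], "spin": 0},
  {"linear": [0, 0, 0], "spin": 0},
  {"linear": [0, 0, 0], "spin": 0},
  {"linear": [0, 0, 0], "spin": 0},
  {"linear": [0, 0, 0], "spin": 0},
  {"linear": [0, 0, 0], "spin": 0},
], hand=1)

```text
clock: 27.08
eef_pos: [0.6455, 0.0717, 0.1398]
ee_rot: [-1.996, -2.424, 0.002]
force: [-3.1, -0.6, 0.3]
gripper_width: 0.37
finger_force: 30.0
```

Call:
servo_tool([
  {"linear": [0, 0, 0], "spin": 0},
  {"linear": [0, 0, 0], "spin": 0},
  {"linear": [0, 0, 0], "spin": 0},
  {"linear": [0, 0, 0], "spin": 0},
], hand=0.128)

```text
clock: 27.58
eef_pos: [0.6466, 0.0719, 0.1401]
ee_rot: [1.997, 2.425, 0.001]
force: [3.7, 0.8, -2.5]
gripper_width: 0.434
finger_force: 2.0
```

Call:
servo_tool([
  {"linear": [0, 0, 0], "spin": 0},
  {"linear": [0, 0, 0], "spin": 0},
  {"linear": [0, 0, 0], "spin": 0},
  {"linear": [0, 0, 0], "spin": 0},
], hand=0.175)

```text
clock: 28.08
eef_pos: [0.6463, 0.0718, 0.1401]
ee_rot: [1.997, 2.425, 0.001]
force: [4.3, 1.3, -2.2]
gripper_width: 0.411
finger_force: 2.3
```

Call:
servo_tool([
  {"linear": [0, 0, 0], "spin": 0},
  {"linear": [0, 0, 0], "spin": 0},
  {"linear": [0, 0, 0], "spin": 0},
  {"linear": [0, 0, 0], "spin": 0},
], hand=0.22)

```text
clock: 28.58
eef_pos: [0.6464, 0.0718, 0.1402]
ee_rot: [1.997, 2.425, 0.001]
force: [5.6, 1.0, -1.8]
gripper_width: 0.392
finger_force: 2.6
```

The fingers meet the button from about 41 mm, and its force rises 3.8 → 5.6 N as they close to 36.8 mm. That matches the 2 to 6 N spring, so at 34.8 mm the button is against its end stop, fully in. Lowering a little, regripping firmly and starting the pull.

Call:
servo_tool([
  {"linear": [0, 0, 0], "spin": 0},
  {"linear": [0, 0, 0], "spin": 0},
  {"linear": [0, 0, 0], "spin": 0},
  {"linear": [0, 0, -4], "spin": 0},
  {"linear": [0, 0, -3], "spin": 0},
  {"linear": [0, 0, 0], "spin": 0},
], hand=-0.2)

```text
clock: 29.32
eef_pos: [0.6454, 0.0718, 0.1322]
ee_rot: [-1.996, -2.424, 0.002]
force: [-0.2, 0.0, 0.4]
gripper_width: 0.599
finger_force: 0.0
```

Call:
servo_tool([
  {"linear": [0, 0, 0], "spin": 0},
  {"linear": [0, 0, 0], "spin": 0},
  {"linear": [0, 0, 0], "spin": 0},
  {"linear": [0, 0, 0], "spin": 0},
  {"linear": [0, 0, 0], "spin": 0},
  {"linear": [0, 0, 0], "spin": 0},
  {"linear": [0, 0, 0], "spin": 0},
], hand=1, newtons=30)

```text
clock: 30.2
eef_pos: [0.6454, 0.0717, 0.1329]
ee_rot: [-1.996, -2.424, 0.002]
force: [-4.0, -1.2, 1.6]
gripper_width: 0.37
finger_force: 30.0
```

Call:
servo_tool([
  {"linear": [0, 0, 4], "spin": 0},
  {"linear": [0, 0, 6], "spin": 0},
  {"linear": [0, 0, 6], "spin": 0},
  {"linear": [0, 0, 6], "spin": 0},
  {"linear": [0, 0, 6], "spin": 0},
  {"linear": [0, 0, 2], "spin": 0},
])

```text
clock: 30.95
eef_pos: [0.6455, 0.0717, 0.1634]
ee_rot: [-1.997, -2.425, 0.002]
force: [-3.8, -2.5, -3.1]
gripper_width: 0.367
finger_force: 30.0
```

Call:
servo_tool([
  {"linear": [-0.5, 0, 6], "spin": 0},
  {"linear": [-0.5, 0, 6], "spin": 0},
  {"linear": [0, 0, 6], "spin": 0},
  {"linear": [0, 0, 6], "spin": 0},
  {"linear": [0, 0, 4], "spin": 0},
  {"linear": [0, 0, 0], "spin": 0},
])

```text
clock: 31.7
eef_pos: [0.6455, 0.0717, 0.1919]
ee_rot: [1.996, 2.424, 0.001]
force: [-1.1, -1.8, -1.3]
gripper_width: 0.367
finger_force: 30.0
```

Call:
servo_tool([
  {"linear": [0, 0, 6], "spin": 0},
  {"linear": [0, 0, 6], "spin": 0},
  {"linear": [0, 0, 6], "spin": 0},
  {"linear": [0, 0, 6], "spin": 0},
  {"linear": [0, 0, 6], "spin": 0},
  {"linear": [0, 0, 5], "spin": 0},
  {"linear": [0, 0, 3], "spin": 0},
  {"linear": [0, 0, 2], "spin": 0},
  {"linear": [0, 0, 0], "spin": 0},
  {"linear": [0, 0, 0], "spin": 0},
])

```text
clock: 32.95
eef_pos: [0.6454, 0.0717, 0.2315]
ee_rot: [1.997, 2.424, 0.001]
force: [3.3, -3.1, -1.4]
gripper_width: 0.362
finger_force: 30.0
```

```bash
python3 - <<'E'
from h import *
s=ctrl.observe(); print(s["eef_pos"].round(4),s["force"].round(1),s["gripper_width"])
f=grab("side"); fr=f["frame"].copy()
th=np.radians(11.1); c0=np.array([.516,.0472])
for h,col in((.094,(0,0,255)),(.100,(0,255,0))):
  for y in(-.078,.078):
    x=.115; p=c0+[x*np.cos(th)-y*np.sin(th),x*np.sin(th)+y*np.cos(th)]; q=proj(f,(*p,.164+h)); print(h,y,q.round(1))
a=cv2.resize(fr[100:250,200:340],(560,600),interpolation=cv2.INTER_CUBIC); cv2.imwrite("pics/s5.png",a)
E
```

```text
[0.6454 0.0717 0.2315] [ 3.3 -3.1 -1.4] 0.36166200065854687
0.094 -0.078 [296.4 150.4]
0.094 0.078 [263.9 130.9]
0.1 -0.078 [296.5 148.4]
0.1 0.078 [263.9 129.1]
```

View pics/s5.png

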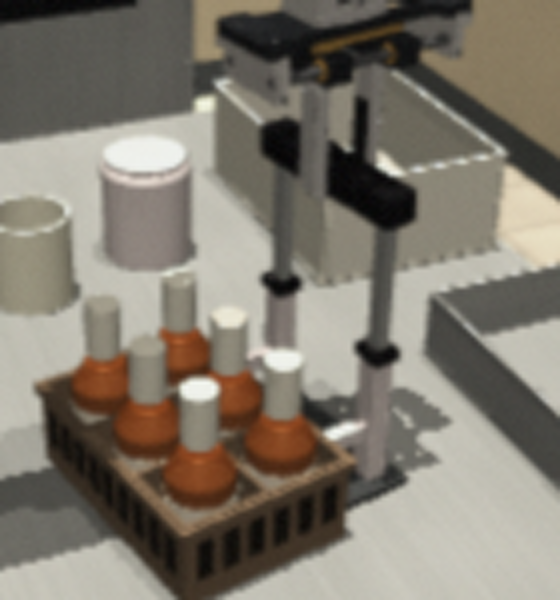

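The view shows the handle well up, with the bar's near top corner at crop (375,200), and all six bottles standing. Going 3 mm more for margin; the travel ends at 103 mm.

Call:
servo_tool([
  {"linear": [0, 0, 1.5], "spin": 0},
  {"linear": [0, 0, 1], "spin": 0},
  {"linear": [0, 0, 0], "spin": 0},
  {"linear": [0, 0, 0], "spin": 0},
  {"linear": [0, 0, 0], "spin": 0},
  {"linear": [0, 0, 0], "spin": 0},
])

```text
clock: 33.75
eef_pos: [0.6454, 0.0717, 0.2335]
ee_rot: [1.997, 2.425, 0.001]
force: [4.0, -2.8, -3.6]
gripper_width: 0.365
finger_force: 30.0
```

```bash
python3 -c "
from station import ctrl
print(ctrl.job_done())"
```

```text
the job is handed in; nothing more can be done
None
```

The job is handed in, with no verdict returned: both spares stand upright in cell0 and cell5, and by tool travel the handle is held about 100 mm up at 30 N, having passed the first stop freely; the grip measured 34 mm, not the 30 mm given for a flush button, so "button fully in" is inferred from the spring forces and that free pass.

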